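# Release a sensor body from the gravity feeder

## Robot

A 7-joint arm with a two-finger parallel gripper is mounted at the origin on the work surface. World frame = base frame: x ahead of the robot, y to its left, z up, the work surface at z = 0. Lengths are in m, angles in rad, forces in N, time in s.
With the tool pointing down it reaches from about 0.35 to 0.9 m from the base axis. Payload 8.1 kg.
Tool frame: the origin (TCP) lies midway between the tips of the shut fingers; the grasp point (between the pads) lies 19 mm behind it; z points along the fingers, y is the direction in which the jaws open and shut (so a half turn about z gives the same grasp; the last joint's range is limited). The gripper opens to 92 mm and grips with 3 to 60 N. Pads are 19 mm wide; open, the fingers measure 130 mm over their backs; the gripper's body (75 mm by 190 mm) begins 47 mm behind the grasp point.
Start: joints at [-1.346, 0.434, 0.025, 1.573, -0.012, 1.134, -0.075], TCP at [0.201, 0.592, 0.227] pointing down, gripper open.
Joint ranges: [-2.62, 2.62], [-0.44, 2.09], [-1.27, 1.32], [0.08, 2.57], [-1.32, 4.46], [0.12, 2], [-2.74, 2.74]. Speed limits (rad/s): [2.22, 2.22, 3.01, 3.01, 3.14, 3.14, 3.14].

## Interface

Orientations are given as a rotation vector (axis times angle).
In Python, from cell import monitor, get_image, get_calibration, workorder, look_for, masks_of gives the robot as it stands.
- The arm moves only by the shell command python3 -m crank 'ROWS' [FORCE]. ROWS is JSON, a list of rows, each a list of 3 entries, a list of its own where there are three numbers: the shift along the tool's x, y, z in cm, then the turn about the tool's z in degrees, then the closure in counts, from 0 (fully open) to 255 (shut). A call has 1 to 5 rows; each row shifts and turns the commanded pose from where the row before left it, along the tool's axes as they then stand; what a row does not reach is not made up. A row lasts 1/10 s, in which the tool goes at most 50 mm and 8.59 degrees, less where a joint would pass 70% of its speed; a pose out of reach is approached as far as the arm can. A call with a gripper value outside its range is refused whole. The fingers move at their own pace and stop on an object; FORCE is the grip in N (left out, the last holds). Time passes only in rows, so rows that do not move let the fingers close. It gives the time, the measured TCP pose, the force and the opening at its end, in the units of the state.
- monitor.observe(): the state, without advancing time (a new reading comes with each control period).
- get_image(name): name is "scene" or "top" or "wrist"; returns (picture, depth): 400x640x3 uint8, red, green, blue; 400x640 float32, m along the optical axis (not along the pixel's ray), 0 where there is no reading.
- get_calibration(name): a dict with "fx", "fy", "cx", "cy" (pixels), "R" (3x3) and "t" (3): a world point X has camera coordinates R X + t. Camera axes: x right, y down, z forward; pixel columns grow to the right and rows downward; lengths in m; the calibration is good to about 2 mm. A picture is of the moment at which its call begins: read the wrist's pose just before it. get_calibration takes no time and is no camera call; for the wrist camera it gives the pose at the moment of the call.
- workorder.sign_off(): hands the job in, once; it reports no verdict.
Trained networks look in the newest picture that a camera, given by its name, has taken for a name from the list of things; names that differ only in an ending like _2 or _b are one class to them, and where a whole thing is asked for, a point or a joint stands for the part that bears it (a point fixed in the world has none). Each returns a list of dicts, best first, with "score" (0 to 1); they miss things now and then, are a little off and sometimes report something else, mostly with a low value. They report only what shows in the picture. A call takes as long as a camera call.
- look_for(label, camera): "location" ([x, y, z] in m, in world coordinates, good to about 4 mm: the middle of the surface that is visible of it).
- masks_of(label, camera): "region" (400x640 bool, what is visible of it).
The state is a dict: "clock": time; "joints": joint angles; "dq": joint speeds; "joint_efforts": joint torques, N m; "position": TCP position; "ee_rot": TCP orientation; "force": force on the tool from outside, world axes, zero at the start; "ft_torque": the same for the moment, N m; "width": opening from 0.0 (shut) to 1.0 (fully open).
Only numpy, scipy, OpenCV 4.12 (cv2) and the standard library are available. Lean on these libraries where they do the work, as an engineer would, in place of code of your own. Each camera call takes 0.05 s, during which the arm holds its last target.

## Task

Of the two gravity feeders, take the one in which the larger steel sensor body waits, and press down the black paddle of its rocker with the fingertips, so that the gate at the other end lifts; keep it pressed until the body has rolled down against the end stop, then let the paddle come back up so that the gate is closed again. Do not touch or lift either sensor body, leave the other feeder shut with its small body behind the gate, and leave the loose things on the bench where they are.

Things in the scene. Friction and masses are not known exactly. Their poses are not given: they have to be found in the camera images.
- feeder_large: Gravity feeder of the large sensor body, fixed: base plate x -180 to 205, y -36 to 62 mm; lane 36 mm wide on y=0, walls 14 mm high, sloping down to +x by 0.15 rad from x=-50 to a rubber end stop at x=190. Origin: underside of the plate on the lane's centre line, z up. The body waits at (41, 0, 65) mm and ends against the stop at x about 166. Rocker post 100 mm high at x=-40, y=40 to 48.
- feeder_small: Gravity feeder of the small sensor body, fixed: base plate x -180 to 205, y -30 to 56 mm; lane 24 mm wide on y=0, walls 14 mm high, sloping down to +x by 0.15 rad from x=-50 to a rubber end stop at x=190. Origin: underside of the plate on the lane's centre line, z up. The body waits at (48, 0, 57) mm and ends against the stop at x about 172. Rocker post 100 mm high at x=-40, y=34 to 42.
- sensor_large: The larger steel sensor body, a wheel 50 mm in diameter and 32 mm wide with hub and bolt holes on its faces, about 0.3 kg, standing on its rim in the lane of feeder_large behind the gate, free to roll. Origin at its centre; y is the wheel's axis; x and z turn as it rolls. Not to be touched.
- sensor_small: The smaller steel sensor body, same kind of wheel, 36 mm in diameter and 20 mm wide, about 0.1 kg, standing in the lane of feeder_small behind its gate. Origin at its centre; y is the wheel's axis. To be left where it is.
- rocker_large (a joint): Angle (rad) of the rocker on feeder_large: 0 = paddle up, gate closed (a spring returns it); grows as the paddle is pressed down and the gate rises; rigid stop at 0.40, paddle then about 40 mm lower. From about 0.33 the gate clears the large body. It takes about 2 N at the paddle to start and 6 N fully down.
- rocker_small (a joint): Angle (rad) of the rocker on feeder_small, 0 = closed, same travel and spring; to be left at 0.
- paddle_large (a point): Centre of the top of the press paddle of feeder_large: black plate 36 mm (feeder x) by 32 mm (y), 8 mm thick, top at z=95 mm when up. It is on the -x end of the rocker bar, 105 mm from the pivot, and moves with it in an arc; the pivot pin lies along the feeder's y at x=-40, y=32, z=85 mm.
- paddle_small (a point): Centre of the top of the press paddle of feeder_small: black plate 36 mm (feeder x) by 32 mm (y), 8 mm thick, top at z=95 mm when up. It is on the -x end of the rocker bar, 105 mm from the pivot, and moves with it in an arc; the pivot pin lies along the feeder's y at x=-40, y=26, z=85 mm.
- loose_body: Bystander: steel sensor body lying flat on the bench, 60 mm in diameter, 36 mm high; origin at the centre of its underside.
- adhesive: Bystander: small white bottle with black cap, 36 mm in diameter, 75 mm high, standing on the bench; origin at the centre of its underside.
- spanner: Bystander: steel spanner 160 mm long lying flat on the bench along its own x; origin under its middle.
- gate_large (a point): Middle of the lower edge of the gate of feeder_large: flat steel bar 16 mm high, 6 mm thick, held across the lane at feeder x=70 mm by a hanger on the far (+x) end of the rocker bar, edge at z=55 mm when closed.
- gate_small (a point): Middle of the lower edge of the gate of feeder_small: flat steel bar 16 mm high, 6 mm thick, held across the lane at feeder x=70 mm by a hanger on the far (+x) end of the rocker bar, edge at z=47 mm when closed.

How it is judged:
On the way, in this order (a step that is already met when the one before it is completed fails the run):
1. the paddle of the large body's feeder is pressed by the robot and its gate lifts (value of joint rocker_large above 0.12 rad and contact force between any of the fingers, the arm and feeder_large above 0.5 N).
2. the large sensor body rolls down to the end stop while the gate is held up (x of sensor_large in the frame of feeder_large above 0.15 m and value of joint rocker_large above 0.15 rad).
At the end, for the whole second after the job is handed in: The large sensor body lies at rest against the end stop of its lane (centre 150 to 180 mm along the feeder's x), its rocker is back up (joint below 0.04), the other rocker is up with the small body still behind its gate, and the bystanders are within 20 mm of where they were (x of sensor_large in the frame of feeder_large between 0.15 and 0.18 m and z of sensor_large in the frame of feeder_large below 0.06 m and linear speed of sensor_large below 0.02 m/s and value of joint each of rocker_large, rocker_small below 0.04 rad and x of sensor_small in the frame of feeder_small below 0.06 m and distance of sensor_small from where it was at the start of the episode below 0.015 m and distance of each of loose_body, adhesive, spanner from where it was at the start of the episode below 0.02 m); the robot touches nothing.
It fails at once if a sensor body is touched by the robot (contact force between any of the fingers, the arm and sensor_large above 0.5 N or contact force between any of the fingers, the arm and sensor_small above 0.5 N).
It fails at once if a sensor body is lifted (z of sensor_large in the frame of feeder_large above 0.085 m or z of sensor_small in the frame of feeder_small above 0.077 m).
It fails at once if the other feeder's gate is opened (value of joint rocker_small above 0.1 rad).
It fails at once if a bystander is moved more than 20 mm (distance of any of loose_body, adhesive, spanner from where it was at the start of the episode above 0.02 m).
It also fails if it takes over 32 s, if anything falls off the work surface, if the arm or the gripper's body presses on something with over 40 N, if the wrist force passes 120 N, or if a joint passes its speed limit or range.

## Working session

There is one attempt and no reset: what is moved stays moved. The work goes in short steps, Python scripts to look and compute and a shell command to move; the robot and the scene stay as the last step left them, time stands still between calls to the robot, and variables do not carry over. Pictures are saved under pics/ and viewed, and the job is handed in when it is done.

```bash
mkdir -p pics; ls
python3 - <<'E'
from cell import monitor, get_image, get_calibration, look_for
import cv2
s=monitor.observe();print({k:s[k] for k in('clock','position','ee_rot','force','width')})
for c in('scene','top'):
    p,d=get_image(c);cv2.imwrite(f'pics/{c}0.png',p[:,:,::-1])
    for l in('feeder_large','feeder_small','sensor_large','sensor_small','paddle_large','paddle_small','gate_large'):
        print(c,l,[(round(r['score'],2),[round(float(v),3) for v in r['location']]) for r in look_for(l,c)[:3]])
E
```

```text
pics
{'clock': 0.0, 'position': array([0.20114281, 0.59121964, 0.22594752]), 'ee_rot': array([-5.12649450e-01, -3.09941329e+00,  2.45324994e-03]), 'force': array([ 0.34246892, -0.37550666, -0.27944266]), 'width': 1.0004589161908128}
scene feeder_large [(0.74, [0.671, -0.169, 0.014]), (0.37, [0.668, 0.246, 0.087])]
scene feeder_small [(0.82, [0.728, 0.246, 0.009]), (0.63, [0.669, 0.249, 0.088])]
scene sensor_large []
scene sensor_small [(0.48, [0.736, 0.227, 0.069])]
scene paddle_large [(0.86, [0.62, -0.185, 0.087])]
scene paddle_small [(0.87, [0.666, 0.247, 0.093])]
scene gate_large [(0.52, [0.619, -0.187, 0.083])]
top feeder_large [(0.97, [0.612, -0.188, 0.008]), (0.21, [0.598, 0.24, 0.088])]
top feeder_small [(0.79, [0.667, 0.228, 0.008])]
top sensor_large [(0.81, [0.657, -0.191, 0.084]), (0.67, [0.539, -0.195, 0.093])]
top sensor_small [(0.62, [0.723, 0.214, 0.072])]
top paddle_large [(0.77, [0.54, -0.191, 0.092])]
top paddle_small [(0.77, [0.599, 0.239, 0.089])]
top gate_large [(0.96, [0.539, -0.195, 0.095]), (0.57, [0.656, -0.197, 0.082])]
```

View pics/scene0.png

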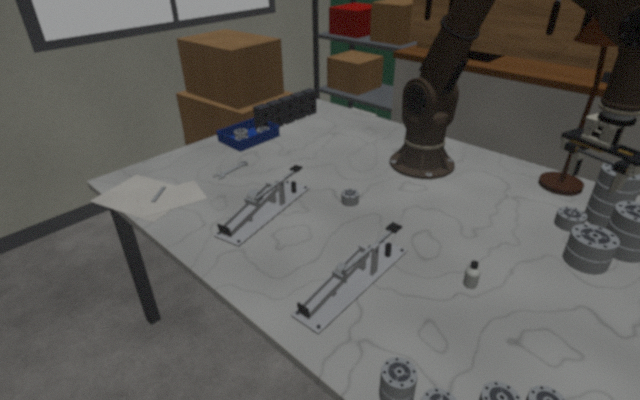

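View pics/top0.png

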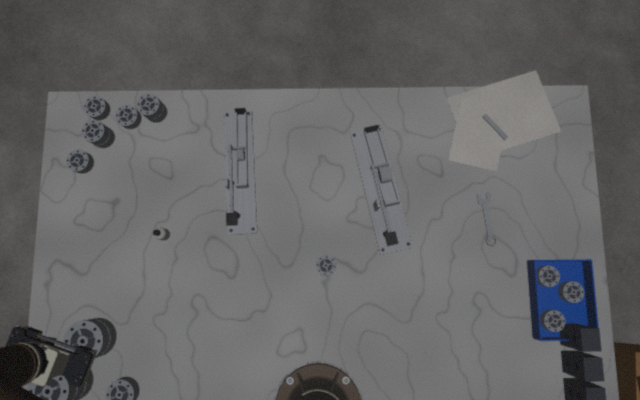

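The left feeder (paddle near px 232,218) is narrower. The right one (paddle near 390,239) is wider, so it looks like the large feeder. I'll zoom in and measure.

```bash
cat > h.py <<'E'
import numpy as np,cv2
from cell import *
def world(c,u,v,z):
    K=get_calibration(c);R=np.array(K['R']);t=np.array(K['t'])
    r=R.T@np.array([(u-K['cx'])/K['fx'],(v-K['cy'])/K['fy'],1.]);o=-R.T@t
    return o+r*(z-o[2])/r[2]
def proj(c,X):
    K=get_calibration(c);p=np.array(K['R'])@np.array(X)+np.array(K['t'])
    return K['fx']*p[0]/p[2]+K['cx'],K['fy']*p[1]/p[2]+K['cy']
E
python3 - <<'E'
from h import *
p,d=get_image('top')
cv2.imwrite('pics/top_z.png',np.hstack([cv2.resize(p[95:265,345:415],None,fx=3.5,fy=3.5,interpolation=2),cv2.resize(p[95:265,210:280],None,fx=3.5,fy=3.5,interpolation=2)])[:,:,::-1])
for l in('paddle_large','sensor_large','feeder_large','sensor_small','feeder_small','loose_body','spanner','adhesive'):
    for m in masks_of(l,'top')[:2]:
        g=m['region'];y,x=np.nonzero(g);dz=d[g]
        print(l,round(m['score'],2),len(x),x.mean().round(1),y.mean().round(1),x.min(),x.max(),y.min(),y.max(),cv2.minAreaRect(np.c_[x,y].astype(np.float32)))
for u,v in((390,239),(372,128),(232,218),(240,111)): print(u,v,world('top',u,v,.093))
print({k:get_calibration('top')[k] for k in('R','t','fx')})
E
```

```text
paddle_large 0.79 454 383.9 207.6 371 397 163 245 ((384.0699157714844, 204.52401733398438), (82.6023178100586, 16.784791946411133), 82.40535736083984)
sensor_large 0.56 217 385.0 173.7 378 392 165 182 ((385.10003662109375, 173.8000030517578), (16.76007080078125, 13.597792625427246), 71.56504821777344)
feeder_large 0.88 3925 380.6 190.7 351 412 125 254 ((380.625732421875, 189.24664306640625), (127.37394714355469, 33.46327209472656), 75.7932357788086)
feeder_small 0.97 3430 240.1 172.4 225 256 108 233 ((239.6351318359375, 170.68919372558594), (125.41861724853516, 30.1778507232666), 88.15238952636719)
loose_body 0.63 307 325.7 264.9 316 335 255 274 ((325.5, 264.5), (19.0, 19.0), 90.0)
spanner 0.95 252 487.4 219.9 478 495 197 242 ((487.24462890625, 218.8365478515625), (46.62166976928711, 9.553035736083984), 77.6192398071289)
adhesive 0.5 154 161.7 233.7 154 169 228 240 ((161.44119262695312, 233.73532104492188), (15.764815330505371, 11.399173736572266), 14.03624439239502)
390 239 [ 0.47017852 -0.20637183  0.093     ]
372 128 [ 0.79082577 -0.16436949  0.093     ]
232 218 [0.53304488 0.23513682 0.093     ]
240 111 [0.84673089 0.21844055 0.093     ]
{'R': array([[-0.00782897, -0.99989438, -0.01224508],
       [-0.98823222,  0.00960718, -0.15265904],
       [ 0.15276056,  0.01090582, -0.98820305]]), 't': array([-0.00732449,  0.58316091,  1.31153244]), 'fx': 463.7697561427863}
```

View pics/top_z.png

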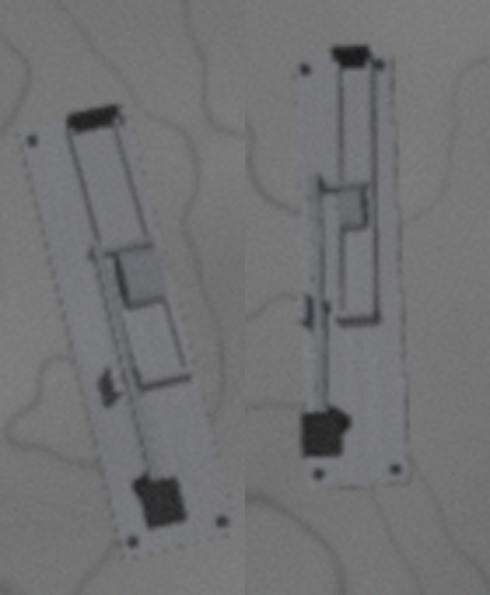

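The zoom confirms it: the right feeder, left in the crop, has the wide lane. Its paddle is at about px (391.5, 238.5). Next is an exact paddle centre and yaw.

Run:
```python
from h import *
p,d=get_image('top')
g=cv2.cvtColor(p,cv2.COLOR_RGB2GRAY)
b=(g<75).astype(np.uint8)
n,lab,st,ce=cv2.connectedComponentsWithStats(b)
for i in range(1,n):
    x,y=ce[i]
    if 345<x<420 and 100<y<260 and st[i][4]>10:
        print(st[i],ce[i],world('top',x,y,.095)); 
print(g[228:252,378:406])
m=masks_of('feeder_large','top')[0]['region']
y,x=np.nonzero(m);box=cv2.boxPoints(cv2.minAreaRect(np.c_[x,y].astype(np.float32)))
W=np.array([world('top',*q,.008)[:2] for q in box]);print(W)
# depth cloud of paddle
K=get_calibration('top');R=np.array(K['R']);t=np.array(K['t'])
v,u=np.mgrid[225:255,375:410];z=d[225:255,375:410]
P=np.stack([(u-K['cx'])/K['fx']*z,(v-K['cy'])/K['fy']*z,z],-1)-t
P=(P@R).reshape(-1,3);P=P[(P[:,2]>.085)&(P[:,2]<.11)];print(len(P),P.mean(0),P.min(0),P.max(0),cv2.minAreaRect((P[:,:2]*1000).astype(np.float32)))
```

```text
[364 125  15   8  77] [371.14285714 128.41558442] [ 0.78897032 -0.16165979  0.095     ]
[377 167   5  15  23] [379.08695652 174.43478261] [ 0.65332709 -0.18083144  0.095     ]
[374 202   4   9  24] [375.33333333 206.04166667] [ 0.56284784 -0.16784642  0.095     ]
[383 230  15  16 155] [390.15483871 237.63870968] [ 0.47380642 -0.20664002  0.095     ]
[[117 120 115 117 118 115 116 116 106  95 105 105 111 113 114 117 118 118
  115 118 117 120 121 117 120 114 117 116]
 [114 115 116 119 116 118 117 110  97  90 108 109 112 114 115 116 115 117
  118 117 118 115 120 119 117 118 118 120]
 [116 119 118 119 117 118 111  92  70  82 105 107 108 111 111 112 108 113
  114 117 116 118 116 117 117 116 117 117]
 [114 116 117 115 117 104  86  68  49  74  95  97  90  89  96  87  78 100
  114 116 117 118 119 118 118 117 120 118]
 [117 118 120 117 106  80  49  42  38  55  73  74  65  59  57  54  56  81
  105 115 119 119 119 119 117 117 117 116]
 [115 118 118 118 100  59  39  38  38  44  50  51  52  45  45  45  48  66
   94 115 116 117 116 118 119 117 117 120]
 [117 118 120 118 101  60  40  40  51  45  45 
[... 1691 characters left out ...]
 120 120 115 114]
 [104 104 109  90  63  66  93 119 120 122 117 118 120 119 121 122 118 117
  119 120 120 121 116 116 123 120 114 114]
 [100 100 111  91  68  69  95 118 119 119 120 121 118 119 119 121 117 116
  114 118 119 120 114 114 120 116 120 120]
 [104 109 115 107  95  91 109 121 120 122 119 121 121 116 115 122 119 113
  106 111 118 120 118 119 120 123 120 119]]
[[ 0.80739496 -0.09952577]
 [ 0.83367431 -0.20268771]
 [ 0.4512855  -0.286565  ]
 [ 0.42683654 -0.18751589]]
168 [ 0.4745453  -0.20918761  0.09290396] [ 0.45335385 -0.22898957  0.08554314] [ 0.50976729 -0.1929284   0.10027613] ((482.2015075683594, -208.00888061523438), (57.39409637451172, 32.128726959228516), 12.589427947998047)
```

```bash
python3 -m crank '[[[-2.5,-3.3,0],0,255],[[-2.5,-3.3,0],0,255],[[-2.5,-3.3,0],0,255],[[-2.5,-3.3,0],0,255],[[-2.5,-3.3,0],0,255]]'; python3 -m crank '[[[-2.5,-3.3,0],0,255],[[-2.5,-3.3,0],0,255],[[-2.5,-3.3,0],0,255],[[-2.5,-3.3,0],0,255],[[-2.5,-3.3,0],0,255]]'
```

```text
clock: 1.85
position: [0.2668, 0.3937, 0.2269]
ee_rot: [0.513, 3.099, 0.001]
force: [0.0, -0.0, -0.2]
width: 0.615
clock: 2.35
position: [0.332, 0.1973, 0.227]
ee_rot: [0.513, 3.099, 0.001]
force: [1.1, 0.3, 0.2]
width: 0.178
```

```bash
python3 -m crank '[[[-2.5,-3.3,0],0,255],[[-2.5,-3.3,0],0,255],[[-2.5,-3.3,0],0,255],[[-2.5,-3.3,0],0,255],[[-2.5,-3.3,0],0,255]]'; python3 -m crank '[[[-2.5,-3.3,0],0,255],[[-2.5,-3.3,0],0,255],[[-2.5,-3.3,0],0,255],[[-2.5,-3.3,0],0,255],[[0,0,0],0,255]]'
python3 -m crank '[[[0,0,0],8.5,255],[[0,0,0],8.5,255],[[0,0,0],8.5,255],[[0,0,0],8.5,255],[[0,0,0],8.5,255]]'
```

```text
clock: 2.85
position: [0.3972, 0.0007, 0.2271]
ee_rot: [0.512, 3.099, 0.001]
force: [1.4, 1.6, -0.3]
width: 0.003
clock: 3.35
position: [0.45, -0.1604, 0.2273]
ee_rot: [0.522, 3.095, -0.005]
force: [-0.2, -1.0, -0.7]
width: 0.009
clock: 3.85
position: [0.449, -0.1544, 0.2268]
ee_rot: [-1.609, -2.698, -0.001]
force: [-0.4, 0.2, 0.0]
width: 0.001
```

```bash
python3 -m crank '[[[0,0,0],8.5,255],[[0,0,0],8.5,255],[[0,0,0],8.5,255],[[0,0,0],8.5,255],[[0,0,0],8.5,255]]'
python3 -m crank '[[[0,0,0],8.5,255],[[0,0,0],8.5,255],[[0,0,0],8.5,255],[[0,0,0],8.5,255],[[0,0,0],8.5,255]]'
python3 -m crank '[[[0,0,0],8.5,255],[[0,0,0],8.5,255],[[0,0,0],3.5,255],[[0,0,0],0,255]]'
python3 - <<'E'
from h import *
from scipy.spatial.transform import Rotation as T
s=monitor.observe();M=T.from_rotvec(s['ee_rot']).as_matrix()
print(M.round(3),s['position'],M.T@(np.array([.471,-.209,.11])-s['position']),np.degrees(np.arctan2(M[1,1],M[0,1])))
p,d=get_image('wrist');cv2.imwrite('pics/w1.png',p[:,:,::-1])
print(proj('wrist',[.471,-.209,.095]))
E
```

```text
clock: 4.35
position: [0.449, -0.1543, 0.2268]
ee_rot: [-2.477, -1.932, -0.001]
force: [-0.8, 0.2, -0.2]
width: 0.002
clock: 4.85
position: [0.449, -0.1542, 0.2268]
ee_rot: [-3.008, -0.903, -0.001]
force: [-0.0, 0.0, -1.0]
width: 0.005
clock: 5.25
position: [0.449, -0.1543, 0.2266]
ee_rot: [-3.121, -0.361, 0.0]
force: [0.3, -0.3, -0.4]
width: 0.008
[[ 0.974  0.228 -0.   ]
 [ 0.228 -0.974  0.   ]
 [-0.    -0.    -1.   ]] [ 0.44902989 -0.15426631  0.22659271] [0.00892294 0.05833569 0.11657465] -76.79903185902258
(np.float64(380.8310030803226), np.float64(184.89273070633013))
```

View pics/w1.png

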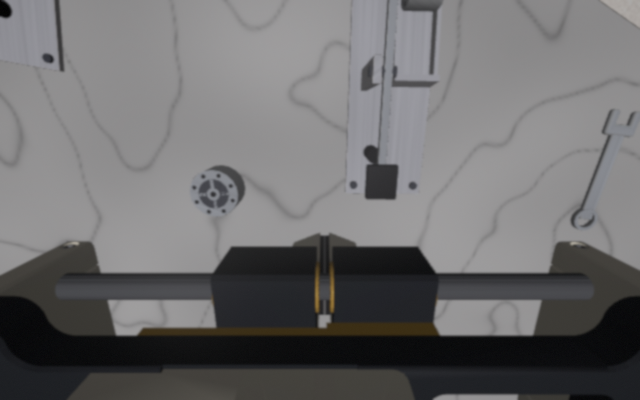

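The paddle is at px (381,182), against a prediction of (381,185), so they agree to about 3 mm. I'll move over it and down.

```bash
python3 -m crank '[[[0.5,2.9,1],0,255],[[0.4,2.9,2],0,255],[[0,0,3],0,255],[[0,0,3],0,255],[[0,0,1],0,255]]'
python3 -m crank '[[[0,0,1],0,255],[[0,0,0.5],0,255],[[0,0,0],0,255]]'
python3 - <<'E'
from h import *
for c in('scene','wrist'):
    p,d=get_image(c)
    cv2.imwrite(f'pics/{c}2.png',(cv2.resize(p[120:320,180:440],None,fx=3,fy=3) if c=='scene' else p)[:,:,::-1])
print(monitor.observe()['position'])
E
```

```text
clock: 5.8
position: [0.4697, -0.2085, 0.1245]
ee_rot: [-3.119, -0.364, 0.005]
force: [0.1, 0.8, 0.5]
width: 0.003
clock: 6.1
position: [0.4714, -0.2091, 0.112]
ee_rot: [-3.121, -0.363, -0.001]
force: [-0.6, -0.1, 1.0]
width: 0.007
[ 0.4716089  -0.20933156  0.11250936]
```

View pics/scene2.png

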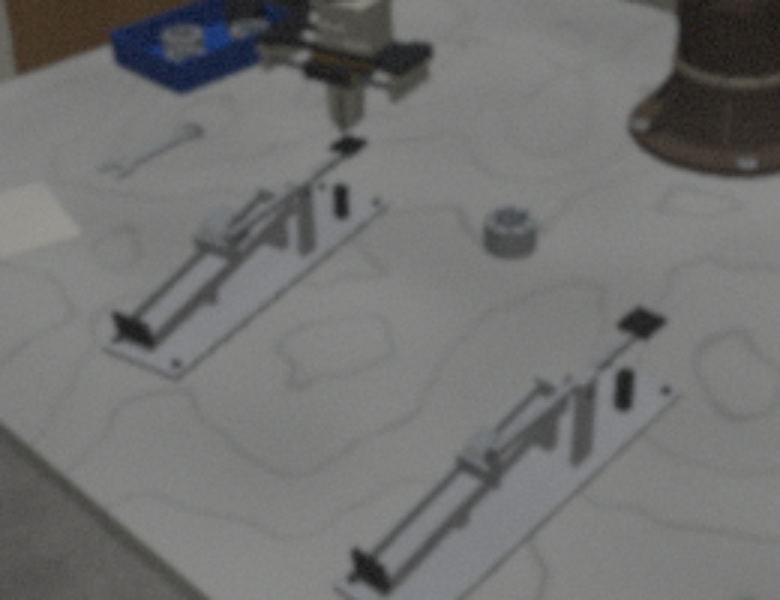

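View pics/wrist2.png

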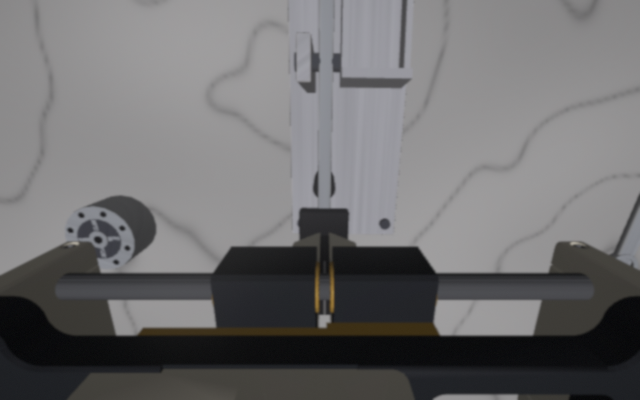

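The fingers are centred over the paddle (top edge at px 324,210). Now I'll press.

```bash
python3 -m crank '[[[0,0,0.8],0,255],[[0,0,0.8],0,255],[[0,0,0.8],0,255],[[0,0,0],0,255]]'; python3 -m crank '[[[0,0,0.8],0,255],[[0,0,0.8],0,255],[[0,0,0.6],0,255],[[0,0,0],0,255]]'
```

```text
clock: 6.6
position: [0.4707, -0.2091, 0.0868]
ee_rot: [-3.121, -0.361, 0.001]
force: [1.1, 0.3, 1.1]
width: 0.003
clock: 7.0
position: [0.4714, -0.2094, 0.0652]
ee_rot: [3.12, 0.361, 0.0]
force: [1.6, 1.6, 5.8]
width: 0.0
```

```bash
python3 -m crank '[[[0,0,0.3],0,255],[[0,0,0],0,255]]'; python3 -m crank '[[[0,0,0.3],0,255],[[0,0,0],0,255],[[0,0,0],0,255]]'
python3 - <<'E'
from h import *
p,d=get_image('scene')
cv2.imwrite('pics/scene3.png',cv2.resize(p[150:260,200:320],None,fx=5,fy=5)[:,:,::-1])
E
```

```text
clock: 7.2
position: [0.4716, -0.2094, 0.0627]
ee_rot: [3.12, 0.361, 0.001]
force: [0.8, 1.3, 5.6]
width: 0.006
clock: 7.5
position: [0.4717, -0.2095, 0.06]
ee_rot: [3.12, 0.362, 0.002]
force: [1.3, 0.3, 5.9]
width: 0.007
```

View pics/scene3.png

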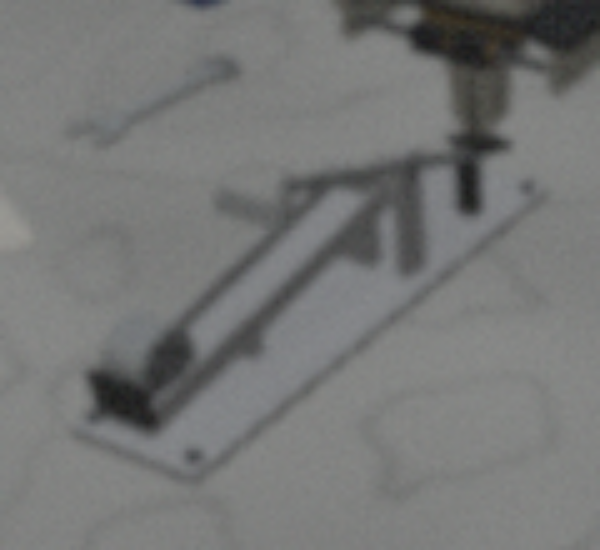

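The gate is up and the body is at the stop (px ~ (150,345) in the crop). I'll hold a moment so it settles, then release.

```bash
python3 -m crank '[[[0,0,0],0,255],[[0,0,0],0,255],[[0,0,0],0,255],[[0,0,0],0,255],[[0,0,0],0,255]]'
python3 -m crank '[[[0,0,0],0,255],[[0,0,0],0,255],[[0,0,0],0,255],[[0,0,0],0,255],[[0,0,0],0,255]]'
python3 - <<'E'
from h import *
p,d=get_image('scene')
cv2.imwrite('pics/scene4.png',cv2.resize(p[150:260,200:320],None,fx=5,fy=5)[:,:,::-1])
E
python3 -m crank '[[[0,0,-0.8],0,255],[[0,0,-0.8],0,255],[[0,0,-0.8],0,255],[[0,0,-0.8],0,255],[[0,0,-0.8],0,255]]'
python3 -m crank '[[[0,0,-1],0,255],[[0,0,-2],0,255],[[0,0,-3],0,255],[[0,0,-3],0,255],[[0,0,0],0,255]]'
python3 -m crank '[[[0,0,0],0,255],[[0,0,0],0,255],[[0,0,0],0,255]]'
python3 - <<'E'
from h import *
p,d=get_image('scene')
cv2.imwrite('pics/scene5.png',cv2.resize(p[120:320,180:440],None,fx=3,fy=3)[:,:,::-1])
p,d=get_image('top');cv2.imwrite('pics/top5.png',p[:,:,::-1])
for l in('sensor_large','sensor_small','loose_body','adhesive','spanner'):
    print(l,[(round(r['score'],2),np.round(r['location'],3)) for r in look_for(l,'top')[:2]])
    for m in masks_of(l,'top')[:1]: 
        y,x=np.nonzero(m['region']);print(x.mean().round(1),y.mean().round(1))
print(monitor.observe()['force'])
E
```

```text
clock: 8.05
position: [0.4717, -0.2095, 0.06]
ee_rot: [3.12, 0.361, 0.002]
force: [1.6, 0.6, 6.1]
width: 0.006
clock: 8.55
position: [0.4718, -0.2095, 0.06]
ee_rot: [3.12, 0.362, 0.002]
force: [1.9, 0.5, 6.7]
width: 0.001
clock: 9.1
position: [0.4714, -0.209, 0.1005]
ee_rot: [-3.12, -0.362, -0.001]
force: [-0.0, -0.2, 0.0]
width: 0.003
clock: 9.6
position: [0.4729, -0.2103, 0.1933]
ee_rot: [3.119, 0.362, 0.008]
force: [0.5, -0.5, 0.9]
width: 0.008
clock: 9.9
position: [0.4706, -0.2088, 0.1889]
ee_rot: [-3.12, -0.362, 0.002]
force: [-0.9, -0.6, 0.0]
width: 0.006
sensor_large [(0.51, array([ 0.777, -0.168,  0.065]))]
373.9 135.4
sensor_small [(0.68, array([0.721, 0.214, 0.073]))]
loose_body [(0.75, array([ 0.405, -0.028,  0.036]))]
adhesive [(0.6, array([0.596, 0.241, 0.086])), (0.51, array([0.493, 0.45 , 0.048]))]
162.0 233.8
spanner [(0.85, array([ 0.538, -0.514,  0.005]))]
487.5 219.0
[ 0.85634851 -0.00929122  0.16754266]
```

View pics/scene4.png

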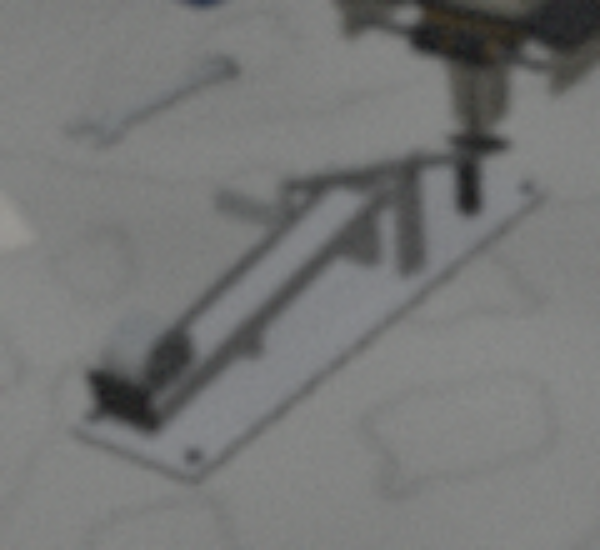

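View pics/scene5.png

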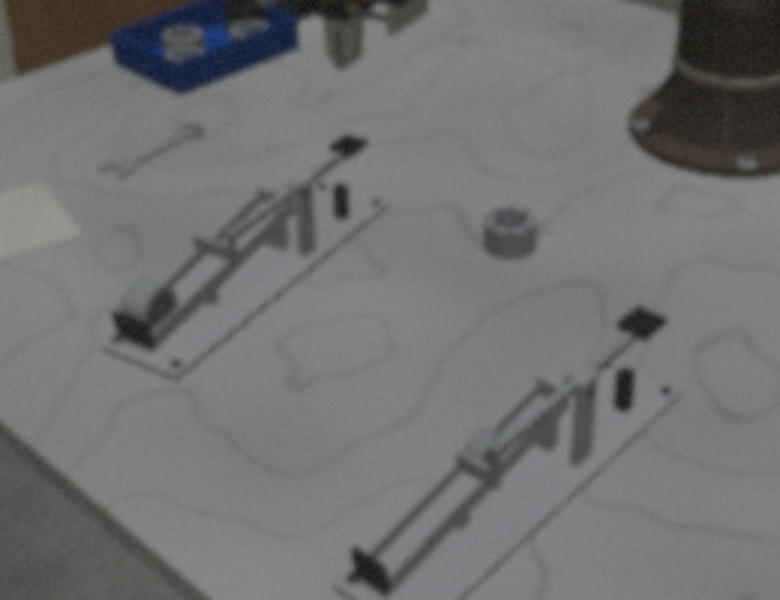

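View pics/top5.png

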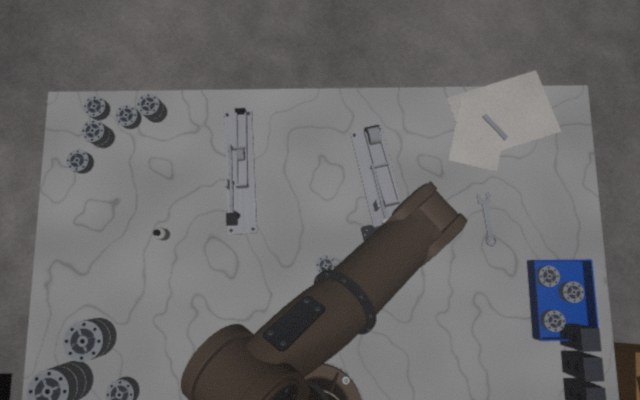

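The paddle is back up, the gate is closed, and the body is at the stop. The small feeder and the bystanders haven't moved, and the arm is clear.

```bash
python3 -c "
from cell import workorder;print(workorder.sign_off())"
```

```text
the job is handed in; nothing more can be done
None
```

I pressed the paddle of the large feeder (the one at y ≈ −0.2 m) with the shut fingertips. I held it down until the large body had rolled to the end stop, let it come back up, backed off about 9 cm above the paddle and handed the job in at about 10 s. The sign-off gives no verdict.

- **Press:** the tool went down to z = 0.060 m at about 6 N, and the pictures showed the gate lifted and the body at the stop while it was held.
- **Large feeder after release:** the scene picture shows the paddle up and the gate closed. The body is against the stop, with its visible surface found at (0.777, −0.168, 0.065), which fits the stop's position.
- **Small feeder:** its paddle is still up, and the small body was found within about 3 mm of its starting place.
- **Bystanders:** the spanner and adhesive are within about 1 px of where they were in the top image. The loose body was still detected but is partly hidden by the arm from above, so I only checked it by eye in the scene picture, where it looks unmoved.
- **Disagreements:** the network's first paddle location fell on the middle of the rocker, so I used the depth and pixel measurements and the plate geometry instead, which agreed to about 3 mm. The network also returned one false hit for the adhesive on the small paddle at the end.
- **Not measured:** I judged the rocker angles only from the pictures.

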